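# Reset the tripped handpiece control unit

## Robot

A 7-joint arm with a two-finger parallel gripper is mounted at the origin on a cart in front of the work surface, level with it; the furniture and walls round the work are solid. World frame = base frame: x ahead of the robot, y to its left, z up, the work surface at z = 0. Lengths are in m, angles in rad, forces in N, time in s.
With the tool pointing down it reaches from about 0.425 to 0.875 m from the base axis. Payload 4.7 kg.
Tool frame: the origin (TCP) lies midway between the tips of the shut fingers; the grasp point (between the pads) lies 19 mm behind it; z points along the fingers, y is the direction in which the jaws open and shut (so a half turn about z gives the same grasp; the last joint's range is limited). The gripper opens to 85 mm and grips with 20 to 120 N. Pads are 22 mm wide; open, the fingers measure 114 mm over their backs; the gripper's body (76 mm by 85 mm) begins 54 mm behind the grasp point. The pads swing forward as they close: fully open they stand 13 mm farther back than shut.
Start: joints at [-1.119, 0.321, -0.07, 1.45, 0.023, 1.371, -0.057], TCP at [0.276, 0.589, 0.231] pointing down, gripper open.
Joint ranges: [-2.86, 2.86], [-0.3, 2.09], [-1.38, 1.24], [0.06, 2.45], [-1.56, 4.7], [0.09, 2.05], [-2.69, 2.69]. Speed limits (rad/s): [2.57, 2.57, 3.14, 3.14, 3.14, 3.14, 3.14].

## Interface

Orientations are given as a unit quaternion [w, x, y, z].
In Python, from workcell import manip gives the robot as it stands.
- The arm moves only by the shell command python3 -m jog 'ROWS'. ROWS is JSON, a list of rows, each an object of numbers: "x", "y", "z": the shift along the world's x, y, z each as a share of 20 cm, from -1 to 1; "turn": the turn about the world's z as a share of 90 degrees, from -1 to 1; "claw": the closure, from -1 (fully open) to 1 (shut). A call has 1 to 20 rows; each row is the pose to reach, as a shift and turn from the pose commanded when the call began; what a row does not reach only later rows make up. A row lasts 1/12 s, in which the tool goes at most 41.7 mm and 7.16 degrees, less where a joint would pass 70% of its speed; a pose out of reach is approached as far as the arm can. A call with a number of a shift or a turn outside -1 to 1 is refused whole. A call with a gripper value outside its range is refused whole. The fingers move at their own pace and stop on an object; the grip force is fixed at half the most. Time passes only in rows, so rows that repeat a pose let the fingers close. It gives the time, the measured TCP pose, the force and the opening at its end, in the units of the state.
- manip.state(): the state, without advancing time (a new reading comes with each control period).
- manip.read_camera(name): name is "side" or "top" or "wrist"; returns a dict with "pixels" (384x512x3 uint8, blue, green, red), "camera_matrix" (3x3 intrinsics, pixels), "k1" (the pictures are not rectified: a ray, as slopes to the right and down, at radius r is drawn at 1 + k1 r^2 times it, then the intrinsics apply), "origin" and "orientation" of the camera in the world. Camera axes: x right, y up, looking along -z (the intrinsics and any distortion apply to the point x, -y, -z); pixel columns grow to the right and rows downward; lengths in m; the calibration is good to about 2 mm. A picture is of the moment at which its call begins. There is no depth.
- manip.finish_job(): hands the job in, once; it reports no verdict.
The state is a dict: "time_s": time; "joint_pos": joint angles; "joint_vel": joint speeds; "effort": joint torques, N m; "eef_pos": TCP position; "tcp_rot": TCP orientation; "force": force on the tool from outside, world axes, zero at the start; "ft_torque": the same for the moment, N m; "grip_width": finger opening in m.
Only numpy, scipy, OpenCV 4.12 (cv2) and the standard library are available. Lean on these libraries where they do the work, as an engineer would, in place of code of your own. Each camera call takes 0.05 s, during which the arm holds its last target.

## Task

The bench handpiece unit has tripped. With a fingertip push the dust shutter all the way open to uncover the round well, reach into the well and press the sunken reset key right down, holding it for about two seconds, then let it up and push the shutter fully closed again. Push only: do not pinch the shutter's rib, leave the key in the square well unpressed, and leave the jar, cast and clip beside the unit where they are.

Things in the scene. Friction and masses are not known exactly. Their poses are not given: they have to be found in the camera images.
- reset_module: White box 170 x 108 x 62 mm (x, y, z), fixed; one of two same-sized boxes side by side (114 mm between centres) on a dark tray whose top is 10 mm above the bench, left or right by chance. This one has the round well and the sliding shutter. Origin at the centre of its underside (10 mm above the bench), z up, x towards its rear; its top face is at z = 62 mm. Two 5 mm wide, 6 mm high rails run along x at y = +-34 mm on top.
- well_mouth (a point): Centre of the mouth of the round well in the box's top face, at (-35, 0, 62) mm of reset_module. The well is 48 mm in diameter and 42 mm deep, upright. The shutter covers it when shut.
- reset_key_top (a point): Centre of the flat top of the reset key: a round grey plunger 24 mm in diameter in the middle of the well, its top 22 mm below the mouth when up; it moves with the key.
- reset_key (a joint): Travel of the reset key in m: 0 up, 0.006 fully down; sprung, about 1.2 N to start it and 5 N fully down; comes up by itself.
- shutter (a joint): Travel of the dust shutter in m: 0 shut over the well (may start up to 0.008), 0.058 fully open; it slides along +x of reset_module to open, with about 1.5 N of friction (plus slight damping), and stays where it is left.
- shutter_rib (a point): Middle of the top edge of the shutter's rib; moves with the shutter, at (-10 mm + travel, 0, 85 mm) of reset_module. The shutter is a flat plate 60 x 60 x 4 mm just above the box top (its top at 67 mm), the rib stands across it near its rear edge: 10 mm thick (x), 52 mm wide (y), 18 mm high above the plate (the outer 3 mm at front and rear 2 mm lower). Push the rib's front face to open and its rear face to shut; pressing on both faces at once is a pinch.
- speed_module: The other white box, same size, axes and origin: it has an open square well 46 x 46 mm centred at (-35, 0) mm, 42 mm deep, and a low black dial 40 mm in diameter, 12 mm high, at (40, 0) mm. Not to be operated.
- square_key (a joint): Travel in m of the square grey key sunk in the square well: 0 up, 0.006 down; sprung. Leave alone.
- jar_mid (a point): Loose white-lidded jar, 55 mm in diameter, 52 mm high, on the bench behind the unit, to the left; point at its centre. Leave alone.
- stone_cast_mid (a point): Loose pale stone dental cast, 58 x 65 x 33 mm, on the bench to the right of the unit; point at its centre. Leave alone.
- clip_mid (a point): Loose black spring clip, 20 x 90 x 21 mm, on the bench behind the unit, to the right; point at its centre. Leave alone.

How it is judged:
By the outcome, as a careful person would: the job done as asked, in the order asked, and still so for the second after the job is handed in, with the robot touching nothing.
It also fails if it takes over 48 s, if anything falls off the work surface, if the arm or the gripper's body presses on something with over 40 N, if the wrist force passes 120 N, or if a joint passes its speed limit or range.

## Working session

There is one attempt and no reset: what is moved stays moved. The work goes in short steps, Python scripts to look and compute and a shell command to move; the robot and the scene stay as the last step left them, time stands still between calls to the robot, and variables do not carry over. Pictures are saved under pics/ and viewed, and the job is handed in when it is done.

```bash
ls; mkdir -p pics; cat > h.py <<'E'
import numpy as np,cv2
from workcell import manip
from scipy.spatial.transform import Rotation as R
def snap(n,fn):
    c=manip.read_camera(n); cv2.imwrite('pics/'+fn+'.png',c['pixels'])
    np.savez('pics/'+fn+'.npz',p=c['pixels'],K=c['camera_matrix'],k1=c['k1'],o=c['origin'],q=c['orientation']); return c
def load(fn): return np.load('pics/'+fn+'.npz')
def ray(c,u,v):
    K=np.array(c['K']);k=float(c['k1'])
    d=cv2.undistortPoints(np.array([[[u,v]]],float),K,np.array([k,0,0,0.]))[0,0]
    q=c['q']; Rm=R.from_quat([q[1],q[2],q[3],q[0]]).as_matrix()
    return np.array(c['o']),Rm@np.array([d[0],-d[1],-1])
def onz(c,u,v,z):
    o,d=ray(c,u,v); return o+d*(z-o[2])/d[2]
def proj(c,P):
    q=c['q']; Rm=R.from_quat([q[1],q[2],q[3],q[0]]).as_matrix()
    p=Rm.T@(np.array(P)-c['o']); x,y=p[0]/-p[2],-p[1]/-p[2]; f=1+float(c['k1'])*(x*x+y*y); K=c['K']
    return K[0,0]*x*f+K[0,2],K[1,1]*y*f+K[1,2]
E
python3 - <<'E'
from h import *
for n in['side','top','wrist']:
    c=snap(n,n+'0');print(n,c['origin'],c['orientation'],c['k1'],c['camera_matrix'][0])
print(manip.state())
E
```

```text
pics
side [0.46392698 0.58833675 0.66902518] [-0.05899511 -0.0349326   0.39291791  0.91701407] -0.05547169996707824 [452.11100894   0.         259.69351828]
top [ 0.38951728 -0.00695291  0.94104423] [ 0.70552553  0.0711014  -0.0739     -0.70122543] -0.05756173366887194 [382.50639294   0.         257.9489409 ]
wrist [0.20454073 0.62230244 0.37322926] [ 0.83372552 -0.13169546 -0.08305436  0.52977358] -0.05560669247675116 [268.49872495   0.         260.5149488 ]
{'time_s': 0.15, 'joint_pos': array([-1.11888985,  0.32165655, -0.07005538,  1.45139651,  0.02261163,
        1.37081597, -0.05690487]), 'joint_vel': array([ 0.00080349, -0.00128185, -0.0020148 , -0.00390231, -0.00031244,
       -0.0008158 ,  0.00023169]), 'effort': array([-2.31160502e-04, -4.94097126e+01, -3.83117236e-01, -3.14681733e+01,
        1.29782481e-02,  8.37673782e-03, -1.61564782e-05]), 'eef_pos': array([0.27545721, 0.58829209, 0.23047118]), 'tcp_rot': array([-1.08708791e-04,  2.17162041e-01,  9.76135284e-01, -7.37367928e-04]), 'force': array([ 0.22068031, -0.33889279, -1.28631153]), 'ft_torque': array([ 0.0051054 , -0.00835111, -0.02645384]), 'grip_width': 0.08524018565383445}
```

View pics/top0.png

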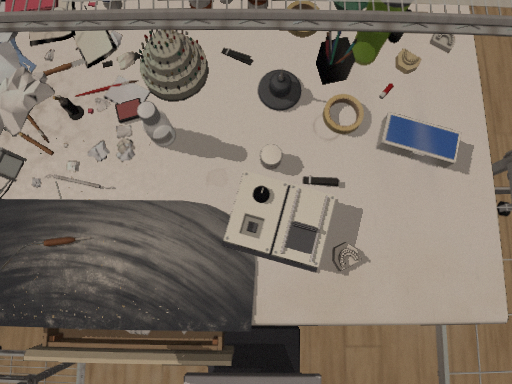

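View pics/side0.png

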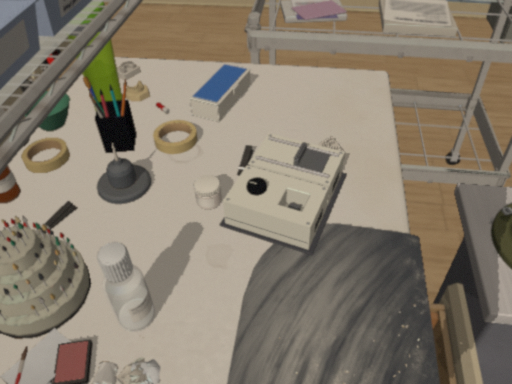

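```bash
python3 - <<'E'
from h import *
a=load('top0')['p'][160:280,210:370];b=load('side0')['p'][125:255,215:355]
cv2.imwrite('pics/za.png',cv2.resize(a,None,fx=5,fy=5,interpolation=cv2.INTER_CUBIC))
cv2.imwrite('pics/zb.png',cv2.resize(b,None,fx=4.5,fy=4.5,interpolation=cv2.INTER_CUBIC))
c=load('top0')
for uv in [(250,255),(257,192),(0,0),(511,383)]: print(uv,onz(c,*uv,0.07))
E
```

```text
(250, 255) [0.42295724 0.00715491 0.07      ]
(257, 192) [ 0.5677991  -0.00771347  0.07      ]
(0, 0) [1.09622077 0.69488027 0.07      ]
(511, 383) [ 0.14281204 -0.56856051  0.07      ]
```

View pics/za.png

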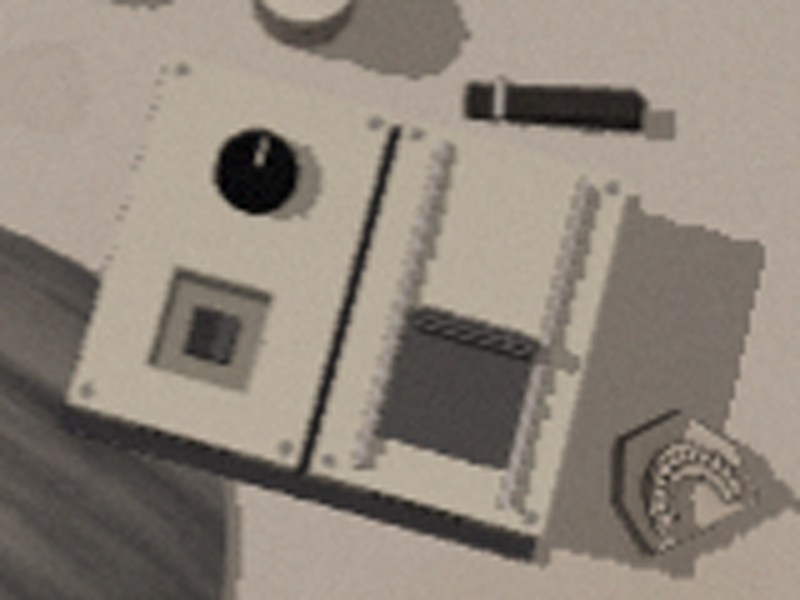

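View pics/zb.png

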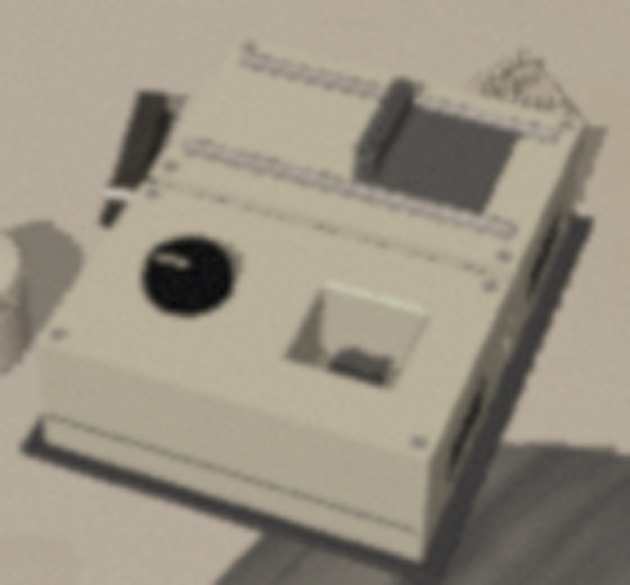

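View pics/wrist0.png

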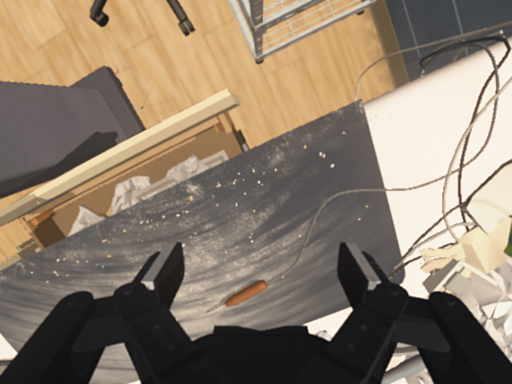

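```bash
cat >> h.py <<'E'
def fit(loc,W):  # loc Nx2 local, W Nx2 world -> yaw,t
    loc=np.array(loc);W=np.array(W);a=loc-loc.mean(0);b=W-W.mean(0)
    th=np.arctan2((a[:,0]*b[:,1]-a[:,1]*b[:,0]).sum(),(a*b).sum())
    Rm=np.array([[np.cos(th),-np.sin(th)],[np.sin(th),np.cos(th)]]);t=W.mean(0)-Rm@loc.mean(0)
    return th,t,(W-(loc@Rm.T+t))
E
python3 - <<'E'
from h import *
# local in right (reset) module frame; left module at y=+114
def run(name,off,s,pts):
    c=load(name);L=[];W=[]
    for (u,v),l,z in pts:
        W.append(onz(c,off[0]+(u+.5)/s-.5,off[1]+(v+.5)/s-.5,z)[:2]);L.append(l)
    th,t,r=fit(L,W);print(name,np.degrees(th),t);print(np.round(r*1e3,1).tolist())
m=1e-3
sq=lambda x,y:(-.035+x*.023,.114+y*.023)
run('top0',(210,160),5,[((165,66),(.085,.168),.072),((68,402),(-.085,.168),.072),((632,196),(.085,-.054),.072),
 ((177,268),sq(1,1),.072),((272,293),sq(1,-1),.072),((245,395),sq(-1,-1),.072),((150,365),sq(-1,1),.072),((257,170),(.04,.114),.084)])
run('side0',(215,125),4.5,[((435,465),(-.085,.168),.072),((42,352),(.085,.168),.072),((583,125),(-.085,-.054),.072),
 ((325,283),sq(1,-1),.072),((428,317),sq(-1,-1),.072),((393,385),sq(-1,1),.072),((285,357),sq(1,1),.072),((190,272),(.04,.114),.084)])
c=load('top0')
E
```

```text
top0 -16.24084465746617 [ 0.48946465 -0.11512501]
[[-5.0, 3.9], [1.2, -1.9], [-3.5, -0.2], [1.3, -0.3], [2.9, 0.3], [0.5, -0.5], [1.0, -1.4], [1.5, -0.0]]
side0 -14.62585924069135 [ 0.49509143 -0.11403568]
[[0.2, 0.1], [-2.3, 1.7], [0.1, 2.8], [0.3, -2.1], [0.7, 1.4], [0.8, -3.2], [0.8, -1.8], [-0.5, 1.2]]
```

```bash
python3 -m jog '[{"x":0.2,"y":-0.2,"turn":0.05,"claw":1},{"x":0.4,"y":-0.4,"turn":0.1,"claw":1},{"x":0.6,"y":-0.6,"turn":0.107,"claw":1},{"x":0.8,"y":-0.8,"turn":0.107,"claw":1},{"x":0.85,"y":-1,"turn":0.107,"claw":1},{"x":0.85,"y":-1,"turn":0.107,"claw":1}]'
python3 -m jog '[{"y":-0.2,"claw":1},{"y":-0.4,"claw":1},{"y":-0.6,"claw":1},{"y":-0.8,"claw":1},{"y":-1,"claw":1},{"y":-1,"claw":1}]'
python3 -m jog '[{"y":-0.2,"claw":1},{"y":-0.4,"claw":1},{"y":-0.6,"claw":1},{"y":-0.8,"claw":1},{"y":-1,"claw":1},{"y":-1,"claw":1}]'
```

```text
validation failed for argument at $[0]...
validation failed for argument at $[0]...
validation failed for argument at $[0]...
```

```bash
python3 -m jog '[{"x":0.2,"y":-0.2,"z":0,"turn":0.05,"claw":1},{"x":0.4,"y":-0.4,"z":0,"turn":0.1,"claw":1},{"x":0.6,"y":-0.6,"z":0,"turn":0.107,"claw":1},{"x":0.8,"y":-0.8,"z":0,"turn":0.107,"claw":1},{"x":0.85,"y":-1,"z":0,"turn":0.107,"claw":1},{"x":0.85,"y":-1,"z":0,"turn":0.107,"claw":1}]'
```

```text
time_s: 0.65
eef_pos: [0.4392, 0.3986, 0.2309]
tcp_rot: [-0.0, 0.135, 0.991, -0.0]
force: [0.5, 0.3, -0.0]
grip_width: 0.0122
```

```bash
python3 -m jog '[{"x":0,"y":-0.2,"z":0,"turn":0,"claw":1},{"x":0,"y":-0.4,"z":0,"turn":0,"claw":1},{"x":0,"y":-0.6,"z":0,"turn":0,"claw":1},{"x":0,"y":-0.8,"z":0,"turn":0,"claw":1},{"x":0,"y":-1,"z":0,"turn":0,"claw":1},{"x":0,"y":-1,"z":0,"turn":0,"claw":1}]'
python3 -m jog '[{"x":0,"y":-0.2,"z":0,"turn":0,"claw":1},{"x":0,"y":-0.4,"z":0,"turn":0,"claw":1},{"x":0,"y":-0.6,"z":0,"turn":0,"claw":1},{"x":0,"y":-0.8,"z":0,"turn":0,"claw":1},{"x":0,"y":-1,"z":0,"turn":0,"claw":1},{"x":0,"y":-1,"z":0,"turn":0,"claw":1},{"x":0,"y":-1,"z":0,"turn":0,"claw":1}]'
python3 -c "
from h import *
c=snap('wrist','w1');print(c['origin'],c['orientation'])"
```

```text
time_s: 1.15
eef_pos: [0.4392, 0.1914, 0.2315]
tcp_rot: [0.0, 0.14, 0.99, -0.002]
force: [0.9, -0.6, -0.3]
grip_width: -0.0
time_s: 1.73
eef_pos: [0.438, -0.0016, 0.2315]
tcp_rot: [0.0, 0.137, 0.991, 0.0]
force: [-0.4, 0.5, -0.2]
grip_width: -0.0004
[0.36255573 0.02014029 0.37437959] [ 0.78805847 -0.12377967 -0.09459932  0.59556142]
```

View pics/w1.png

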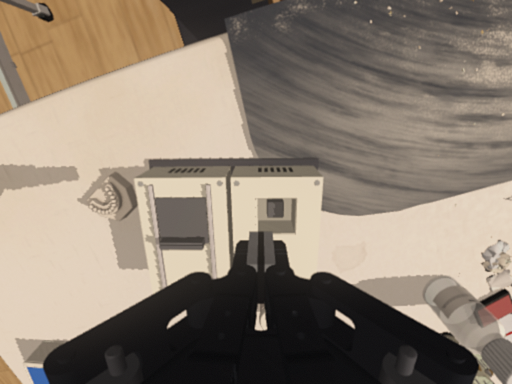

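```bash
python3 - <<'E'
from h import *
a=load('w1')['p'][150:300,130:330]
cv2.imwrite('pics/zc.png',cv2.resize(a,None,fx=4,fy=4,interpolation=cv2.INTER_CUBIC))
E
```

```text
(no output)
```

View pics/zc.png

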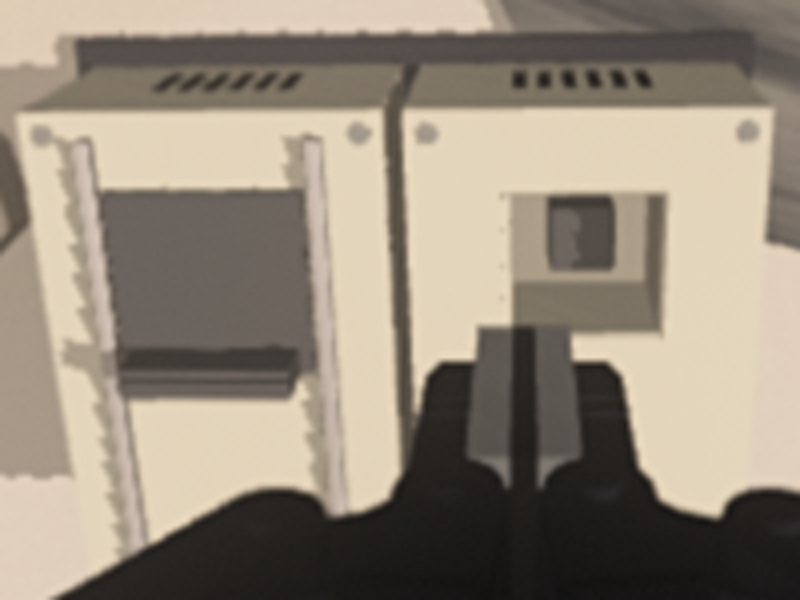

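```bash
python3 - <<'E'
from h import *
c=load('w1');L=[];W=[]
P=lambda u,v,z:onz(c,130+(u+.5)/4-.5,150+(v+.5)/4-.5,z)
for u,v,l in [(18,113,(-.085,-.054)),(385,108,(-.085,.054)),(404,107,(-.085,.060)),(773,106,(-.085,.168)),(510,193,(-.058,.091)),(667,193,(-.058,.137)),(662,333,(-.012,.137))]:
    W.append(P(u,v,.072)[:2]);L.append(l)
th,t,r=fit(L,W);print(np.degrees(th),t,(r*1e3).round(1).tolist())
Rm=np.array([[np.cos(th),-np.sin(th)],[np.sin(th),np.cos(th)]])
for n,u,v,z in [('plateL',105,190,.077),('plateR',304,190,.077),('ribtop?',122,372,.093),('',122,397,.093),('',297,348,.093),('',297,375,.095),('ribbase',115,348,.077),('railL',82,140,.078),('railR',312,137,.078),('tip',525,327,.2315)]:
    p=P(u,v,z);print(n,p.round(4),((p[:2]-t)@Rm*1e3).round(1))
print(manip.state()['eef_pos'])
E
```

```text
-15.291375800944142 [ 0.49455304 -0.11442754] [[0.2, -0.0], [0.1, 0.5], [-0.2, 0.1], [0.3, -0.7], [-0.6, -0.4], [0.0, 0.3], [0.2, 0.2]]
plateL [ 0.4268 -0.1259  0.077 ] [-62.3 -28.9]
plateR [ 0.4429 -0.069   0.077 ] [-61.8  30.2]
ribtop? [ 0.4776 -0.1355  0.093 ] [-10.8 -24.8]
 [ 0.4854 -0.1388  0.093 ] [ -2.5 -25.9]
 [ 0.4841 -0.0826  0.093 ] [-18.5  28. ]
 [ 0.4915 -0.0848  0.095 ] [-10.8  27.8]
ribbase [ 0.4758 -0.1432  0.077 ] [-10.5 -32.7]
railL [ 0.4105 -0.126   0.078 ] [-78.  -33.3]
railR [ 0.4281 -0.0611  0.078 ] [-78.2  33.9]
tip [0.4301 0.0015 0.2315] [-92.7  94.8]
[4.38074795e-01 3.94287100e-04 2.31370791e-01]
```

```bash
python3 -m jog '[{"x":0.04,"y":-0.18,"z":0,"turn":0,"claw":1},{"x":0.08,"y":-0.36,"z":0,"turn":0.005,"claw":1},{"x":0.123,"y":-0.53,"z":0,"turn":0.005,"claw":1},{"x":0.123,"y":-0.53,"z":-0.18,"turn":0.005,"claw":1},{"x":0.123,"y":-0.53,"z":-0.36,"turn":0.005,"claw":1},{"x":0.123,"y":-0.53,"z":-0.5,"turn":0.005,"claw":1},{"x":0.123,"y":-0.53,"z":-0.557,"turn":0.005,"claw":1},{"x":0.123,"y":-0.53,"z":-0.557,"turn":0.005,"claw":1},{"x":0.123,"y":-0.53,"z":-0.557,"turn":0.005,"claw":1},{"x":0.123,"y":-0.53,"z":-0.557,"turn":0.005,"claw":1}]'
python3 -c "
from h import *
snap('wrist','w2');snap('side','s2');snap('top','t2')
s=manip.state();print(s['eef_pos'],s['tcp_rot'],s['force'])
a=load('w2')['p'];b=load('s2')['p'][100:260,210:410]
cv2.imwrite('pics/zs2.png',cv2.resize(b,None,fx=3.5,fy=3.5))"
```

```text
time_s: 2.62
eef_pos: [0.4643, -0.105, 0.1217]
tcp_rot: [0.001, 0.13, 0.992, 0.0]
force: [0.4, -0.2, 1.1]
grip_width: 0.0
[ 0.46408186 -0.10536632  0.12164784] [1.61614154e-03 1.30291257e-01 9.91474381e-01 3.58807867e-04] [ 0.43545385 -0.01234594 -0.09179873]
```

View pics/w2.png

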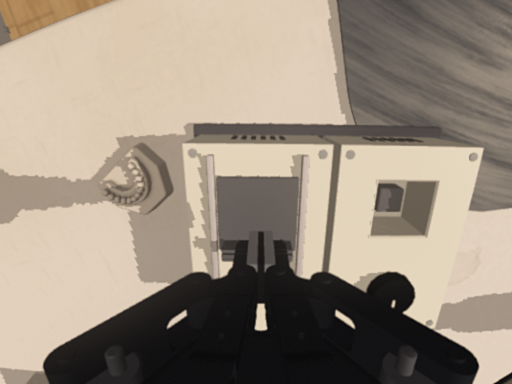

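View pics/zs2.png

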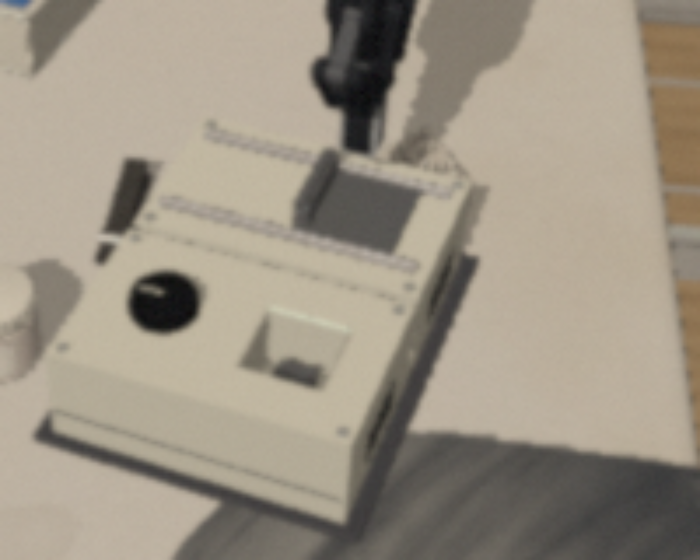

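```bash
python3 -m jog '[{"x":-0.015,"y":0,"z":-0.05,"turn":0.008,"claw":1},{"x":-0.015,"y":0,"z":-0.1,"turn":0.008,"claw":1},{"x":-0.015,"y":0,"z":-0.15,"turn":0.008,"claw":1},{"x":-0.015,"y":0,"z":-0.193,"turn":0.008,"claw":1},{"x":-0.015,"y":0,"z":-0.193,"turn":0.008,"claw":1},{"x":-0.015,"y":0,"z":-0.193,"turn":0.008,"claw":1},{"x":-0.015,"y":0,"z":-0.193,"turn":0.008,"claw":1},{"x":-0.015,"y":0,"z":-0.193,"turn":0.008,"claw":1}]'
python3 -c "
from h import *
s=manip.state();print(s['eef_pos'],s['tcp_rot'],s['force'])"
```

```text
time_s: 3.43
eef_pos: [0.4601, -0.1056, 0.0817]
tcp_rot: [0.0, 0.124, 0.992, 0.0]
force: [-1.0, 0.1, -0.0]
grip_width: -0.0001
[ 0.46010008 -0.10563479  0.0816777 ] [3.71910466e-04 1.24391260e-01 9.92233176e-01 1.17420830e-05] [-0.97493795  0.05049191 -0.03542295]
```

```bash
python3 -m jog '[{"x":0.02,"y":-0.0055,"z":0.008,"turn":-0.008,"claw":1},{"x":0.045,"y":-0.0123,"z":0.008,"turn":-0.008,"claw":1},{"x":0.07,"y":-0.019,"z":0.008,"turn":-0.008,"claw":1},{"x":0.095,"y":-0.026,"z":0.008,"turn":-0.008,"claw":1},{"x":0.12,"y":-0.033,"z":0.008,"turn":-0.008,"claw":1},{"x":0.145,"y":-0.04,"z":0.008,"turn":-0.008,"claw":1},{"x":0.17,"y":-0.0465,"z":0.008,"turn":-0.008,"claw":1},{"x":0.195,"y":-0.053,"z":0.008,"turn":-0.008,"claw":1},{"x":0.22,"y":-0.06,"z":0.008,"turn":-0.008,"claw":1},{"x":0.245,"y":-0.067,"z":0.008,"turn":-0.008,"claw":1},{"x":0.27,"y":-0.074,"z":0.008,"turn":-0.008,"claw":1},{"x":0.29,"y":-0.079,"z":0.008,"turn":-0.008,"claw":1},{"x":0.305,"y":-0.0835,"z":0.008,"turn":-0.008,"claw":1},{"x":0.315,"y":-0.086,"z":0.008,"turn":-0.008,"claw":1},{"x":0.315,"y":-0.086,"z":0.008,"turn":-0.008,"claw":1},{"x":0.315,"y":-0.086,"z":0.008,"turn":-0.008,"claw":1}]'
python3 -c "
from h import *
snap('wrist','w3');snap('top','t3')
s=manip.state();print(s['eef_pos'],s['tcp_rot'],s['force'])
a=load('w3')['p'];b=load('t3')['p'][160:280,210:370]
cv2.imwrite('pics/zt3.png',cv2.resize(b,None,fx=5,fy=5))"
```

```text
time_s: 4.77
eef_pos: [0.5232, -0.1228, 0.083]
tcp_rot: [0.001, 0.131, 0.991, -0.0]
force: [0.8, -0.6, 0.1]
grip_width: -0.0
[ 0.52300605 -0.12270382  0.08306171] [4.71601148e-04 1.30508124e-01 9.91447127e-01 4.44148914e-05] [ 0.11505171  0.2263757  -1.04526919]
```

View pics/w3.png

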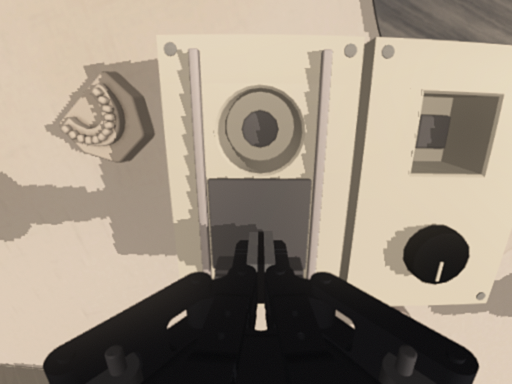

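View pics/zt3.png

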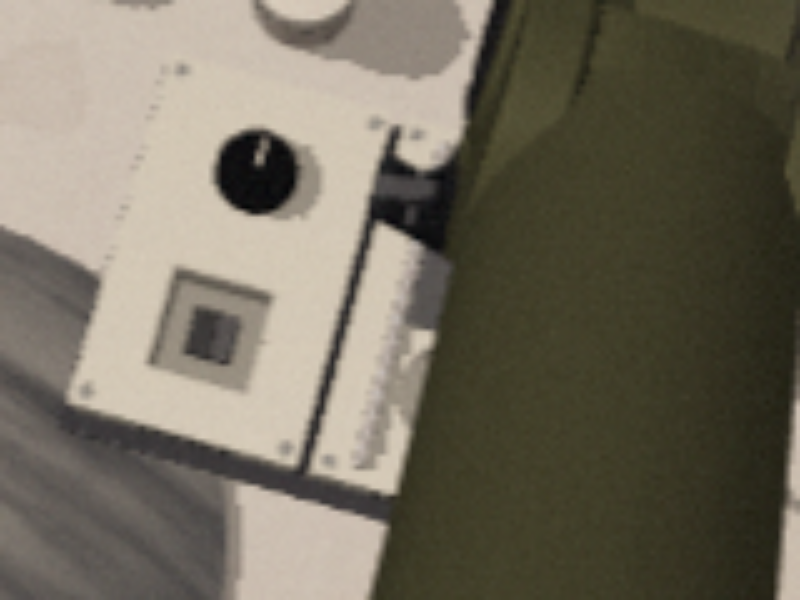

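```bash
cat >> h.py <<'E'
th=np.radians(-15.3);T=np.array([.4945,-.1144]);RM=np.array([[np.cos(th),-np.sin(th)],[np.sin(th),np.cos(th)]])
def loc(p): return (np.array(p)[:2]-T)@RM*1e3
E
python3 - <<'E'
from h import *
c=load('w3')
print(loc(onz(c,260,179,.077)),'well front/rear/l/r',[loc(onz(c,*p,.072)) for p in [(260,85),(260,176),(219,130),(303,130)]])
print('screws',[loc(onz(c,*p,.072)) for p in [(170,49),(350,49),(387,51)]])
E
python3 -m jog '[{"x":0.01,"y":-0.0027,"z":0,"turn":0,"claw":1},{"x":0.02,"y":-0.0055,"z":0,"turn":0,"claw":1},{"x":0.02,"y":-0.0055,"z":0,"turn":0,"claw":1},{"x":0.02,"y":-0.0055,"z":0,"turn":0,"claw":1}]'
```

```text
[-8.72063011 -0.48920001] well front/rear/l/r [array([-59.67647603,  -0.67453989]), array([-9.20770336, -0.49649872]), array([-35.80690051, -23.63779835]), array([-35.99857462,  23.58758557])]
screws [array([-77.74595791, -47.85445723]), array([-78.13144875,  46.38480652]), array([-77.71517867,  66.27774736])]
time_s: 5.2
eef_pos: [0.5254, -0.1234, 0.0828]
tcp_rot: [-0.002, 0.131, 0.991, 0.0]
force: [-4.6, 1.5, 3.7]
grip_width: 0.0002
```

```bash
python3 -m jog '[{"x":0.01,"y":-0.0027,"z":0,"turn":0,"claw":1},{"x":0.01,"y":-0.0027,"z":0,"turn":0,"claw":1},{"x":0.01,"y":-0.0027,"z":0,"turn":0,"claw":1}]'
python3 -c "
from h import *
c=snap('wrist','w4');
s=manip.state();print(s['eef_pos'],loc(s['eef_pos']),s['force'])
a=load('w4')['p'][130:260,160:360]
cv2.imwrite('pics/zw4.png',cv2.resize(a,None,fx=4,fy=4))"
```

```text
time_s: 5.45
eef_pos: [0.5256, -0.1234, 0.0826]
tcp_rot: [-0.004, 0.131, 0.991, 0.001]
force: [-10.6, 2.9, 8.6]
grip_width: -0.0001
[ 0.52556477 -0.12345697  0.08258236] [32.35364273 -0.53880902] [-9.5496879   3.38006842  8.49616148]
```

View pics/zw4.png

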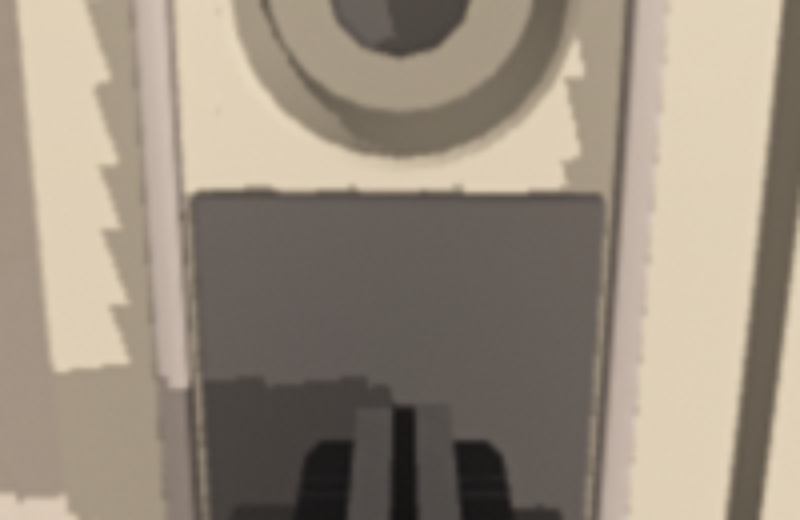

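```bash
python3 -m jog '[{"x":-0.04,"y":0.011,"z":0,"turn":0,"claw":1},{"x":-0.06,"y":0.017,"z":0.1,"turn":0,"claw":1},{"x":-0.12,"y":0.034,"z":0.16,"turn":0,"claw":1},{"x":-0.24,"y":0.067,"z":0.16,"turn":0,"claw":1},{"x":-0.325,"y":0.091,"z":0.16,"turn":0,"claw":1},{"x":-0.325,"y":0.091,"z":0.16,"turn":0,"claw":1},{"x":-0.325,"y":0.091,"z":0.16,"turn":0,"claw":1},{"x":-0.325,"y":0.091,"z":0.16,"turn":0,"claw":1},{"x":-0.325,"y":0.091,"z":0.16,"turn":0,"claw":1}]'
python3 -c "
from h import *
c=snap('wrist','w5');
s=manip.state();print(s['eef_pos'],loc(s['eef_pos']),s['force'])"
```

```text
time_s: 6.25
eef_pos: [0.4647, -0.1064, 0.1152]
tcp_rot: [0.001, 0.131, 0.991, -0.0]
force: [0.0, 0.3, -0.2]
grip_width: 0.0002
[ 0.46461138 -0.10646157  0.11506055] [-30.92402922  -0.22972891] [0.1111039  0.91163354 1.20459859]
```

View pics/w5.png

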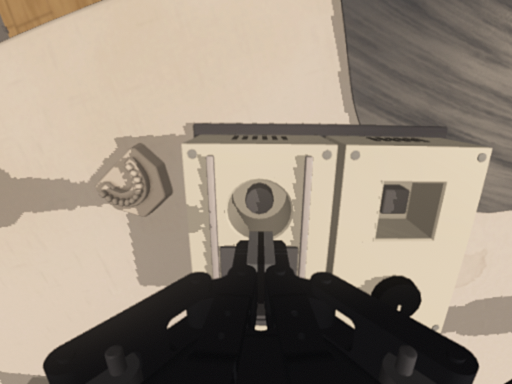

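```bash
python3 - <<'E'
from h import *
c=load('w5');s=manip.state();q=s['tcp_rot'];Rt=R.from_quat([q[1],q[2],q[3],q[0]]).as_matrix();p=s['eef_pos']
for off in (-.011,0,.011):
  for uv in [(260,233),(273,240),(286,243),(290,270),(320,274),(360,290),(400,305)]:
    o,d=ray(c,*uv);n=Rt[:,0];t=((p-o)@n+off)/(d@n);X=Rt.T@(o+d*t-p);print(off,uv,(X*1e3).round(1))
E
```

```text
-0.011 (260, 233) [-11.    0.2  36.4]
-0.011 (273, 240) [-11.    9.4  25.5]
-0.011 (286, 243) [-11.   18.1  21.1]
-0.011 (290, 270) [-11.   17.5 -10.9]
-0.011 (320, 274) [-11.   33.9 -15. ]
-0.011 (360, 290) [-11.   51.7 -29.3]
-0.011 (400, 305) [-11.   67.1 -40.9]
0 (260, 233) [-0.   0.3 14.4]
0 (273, 240) [-0.   8.3  4.8]
0 (286, 243) [ 0.  15.9  0.9]
0 (290, 270) [  0.   15.4 -27.1]
0 (320, 274) [  0.   29.8 -30.7]
0 (360, 290) [  0.   45.4 -43.3]
0 (400, 305) [ -0.   58.9 -53.5]
0.011 (260, 233) [11.   0.3 -7.7]
0.011 (273, 240) [ 11.    7.2 -16. ]
0.011 (286, 243) [ 11.   13.8 -19.3]
0.011 (290, 270) [ 11.   13.3 -43.4]
0.011 (320, 274) [ 11.   25.7 -46.5]
0.011 (360, 290) [ 11.   39.1 -57.2]
0.011 (400, 305) [ 11.   50.7 -66. ]
```

```bash
python3 -m jog '[{"x":-0.02,"y":0.005,"z":0,"turn":0,"claw":1},{"x":-0.02,"y":0.005,"z":-0.08,"turn":0,"claw":1},{"x":-0.02,"y":0.005,"z":-0.16,"turn":0,"claw":1},{"x":-0.02,"y":0.005,"z":-0.22,"turn":0,"claw":1},{"x":-0.02,"y":0.005,"z":-0.26,"turn":0,"claw":1},{"x":-0.02,"y":0.005,"z":-0.295,"turn":0,"claw":1},{"x":-0.02,"y":0.005,"z":-0.295,"turn":0,"claw":1},{"x":-0.02,"y":0.005,"z":-0.295,"turn":0,"claw":1},{"x":-0.02,"y":0.005,"z":-0.295,"turn":0,"claw":1}]'
python3 -c "
from h import *
c=snap('wrist','w6');
s=manip.state();print(s['eef_pos'],loc(s['eef_pos']),s['force'])"
```

```text
time_s: 7.05
eef_pos: [0.4603, -0.1053, 0.0565]
tcp_rot: [0.001, 0.131, 0.991, 0.0]
force: [-0.7, 0.7, -0.0]
grip_width: 0.0001
[ 0.46035419 -0.10525054  0.05661728] [-35.34989575  -0.18497833] [-0.4601246   0.66477116  0.00597503]
```

View pics/w6.png

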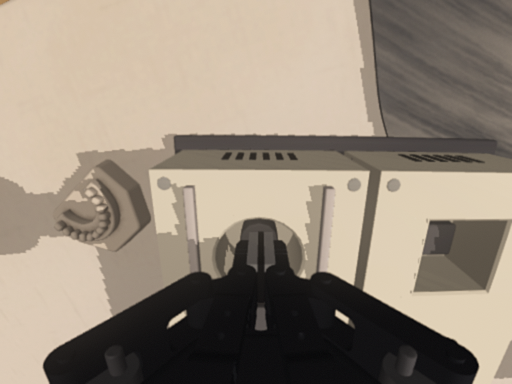

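```bash
python3 -m jog '[{"x":0,"y":0,"z":-0.015,"turn":0,"claw":1},{"x":0,"y":0,"z":-0.03,"turn":0,"claw":1},{"x":0,"y":0,"z":-0.045,"turn":0,"claw":1},{"x":0,"y":0,"z":-0.055,"turn":0,"claw":1},{"x":0,"y":0,"z":-0.063,"turn":0,"claw":1},{"x":0,"y":0,"z":-0.063,"turn":0,"claw":1},{"x":0,"y":0,"z":-0.063,"turn":0,"claw":1}]'
```

```text
time_s: 7.68
eef_pos: [0.4603, -0.1051, 0.044]
tcp_rot: [0.0, 0.131, 0.991, 0.0]
force: [-1.5, 1.4, 8.0]
grip_width: 0.0
```

```bash
python3 -m jog '[{"x":0,"y":0,"z":-0.005,"turn":0,"claw":1},{"x":0,"y":0,"z":-0.01,"turn":0,"claw":1},{"x":0,"y":0,"z":-0.01,"turn":0,"claw":1},{"x":0,"y":0,"z":-0.01,"turn":0,"claw":1}]'
```

```text
time_s: 8.02
eef_pos: [0.4604, -0.1051, 0.0437]
tcp_rot: [0.0, 0.131, 0.991, 0.001]
force: [-7.2, 2.0, 23.7]
grip_width: 0.0001
```

```bash
python3 -m jog '[{"x":0,"y":0,"z":0.003,"turn":0,"claw":1},{"x":0,"y":0,"z":0.003,"turn":0,"claw":1},{"x":0,"y":0,"z":0.003,"turn":0,"claw":1},{"x":0,"y":0,"z":0.003,"turn":0,"claw":1},{"x":0,"y":0,"z":0.003,"turn":0,"claw":1},{"x":0,"y":0,"z":0.003,"turn":0,"claw":1},{"x":0,"y":0,"z":0.003,"turn":0,"claw":1},{"x":0,"y":0,"z":0.003,"turn":0,"claw":1},{"x":0,"y":0,"z":0.003,"turn":0,"claw":1},{"x":0,"y":0,"z":0.003,"turn":0,"claw":1},{"x":0,"y":0,"z":0.003,"turn":0,"claw":1},{"x":0,"y":0,"z":0.003,"turn":0,"claw":1},{"x":0,"y":0,"z":0.003,"turn":0,"claw":1},{"x":0,"y":0,"z":0.003,"turn":0,"claw":1},{"x":0,"y":0,"z":0.003,"turn":0,"claw":1},{"x":0,"y":0,"z":0.003,"turn":0,"claw":1},{"x":0,"y":0,"z":0.003,"turn":0,"claw":1},{"x":0,"y":0,"z":0.003,"turn":0,"claw":1},{"x":0,"y":0,"z":0.003,"turn":0,"claw":1},{"x":0,"y":0,"z":0.003,"turn":0,"claw":1}]'
python3 -m jog '[{"x":0,"y":0,"z":0.05,"turn":0,"claw":1},{"x":0,"y":0,"z":0.15,"turn":0,"claw":1},{"x":0,"y":0,"z":0.3,"turn":0,"claw":1},{"x":0,"y":0,"z":0.42,"turn":0,"claw":1},{"x":0,"y":0,"z":0.45,"turn":0,"claw":1},{"x":0,"y":0,"z":0.45,"turn":0,"claw":1},{"x":0,"y":0,"z":0.45,"turn":0,"claw":1}]'
python3 -c "
from h import *
c=snap('wrist','w7');
s=manip.state();print(s['eef_pos'],loc(s['eef_pos']),s['force'])"
```

```text
time_s: 9.68
eef_pos: [0.4603, -0.1051, 0.0438]
tcp_rot: [0.0, 0.131, 0.991, 0.001]
force: [-5.9, 0.9, 18.8]
grip_width: -0.0002
time_s: 10.27
eef_pos: [0.4592, -0.1049, 0.1313]
tcp_rot: [-0.0, 0.13, 0.991, 0.0]
force: [1.0, -0.6, -0.2]
grip_width: 0.0002
[ 0.45868189 -0.10493829  0.13063205] [-37.04531176  -0.32506892] [-0.38818235 -0.03257789 -0.61951683]
```

View pics/w7.png

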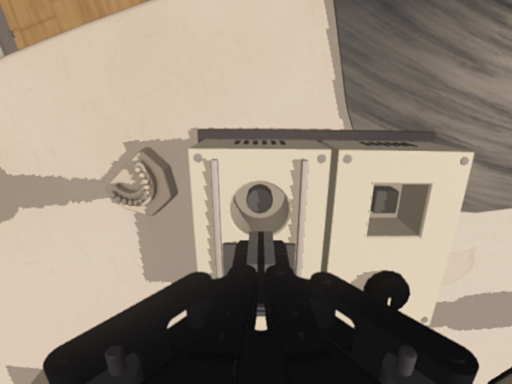

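```bash
python3 -m jog '[{"x":0.15,"y":-0.041,"z":0,"turn":0,"claw":1},{"x":0.3,"y":-0.082,"z":0,"turn":0,"claw":1},{"x":0.43,"y":-0.117,"z":0,"turn":0,"claw":1},{"x":0.52,"y":-0.142,"z":0,"turn":0,"claw":1},{"x":0.545,"y":-0.149,"z":0,"turn":0,"claw":1},{"x":0.545,"y":-0.149,"z":0,"turn":0,"claw":1},{"x":0.545,"y":-0.149,"z":0,"turn":0,"claw":1},{"x":0.545,"y":-0.149,"z":0,"turn":0,"claw":1}]'
python3 -c "
from h import *
snap('wrist','w8');snap('side','s8')
s=manip.state();print(s['eef_pos'],loc(s['eef_pos']),s['force'])
b=load('s8')['p'][80:260,200:400]
cv2.imwrite('pics/zs8.png',cv2.resize(b,None,fx=3.3,fy=3.3))"
```

```text
time_s: 10.98
eef_pos: [0.5671, -0.1347, 0.1311]
tcp_rot: [-0.001, 0.131, 0.991, 0.0]
force: [-0.5, 0.3, 0.4]
grip_width: 0.0
[ 0.56764954 -0.13462143  0.13179743] [75.89281932 -0.20253517] [ 0.07932768 -0.2811496  -0.30630934]
```

View pics/zs8.png

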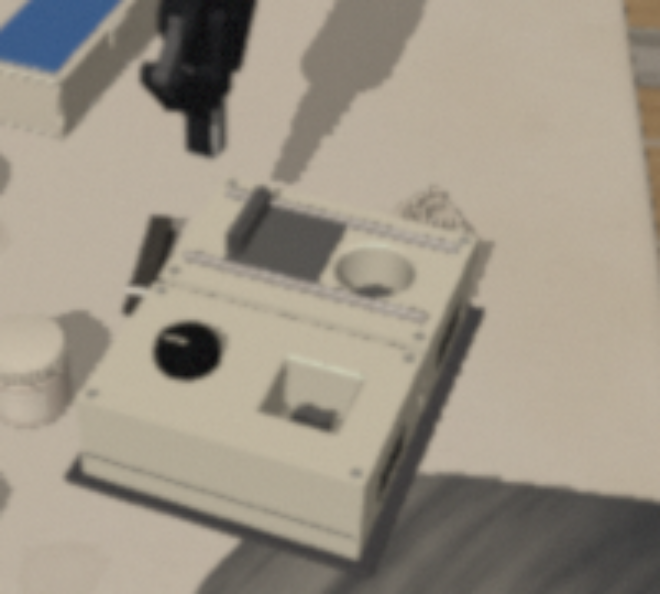

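View pics/w8.png

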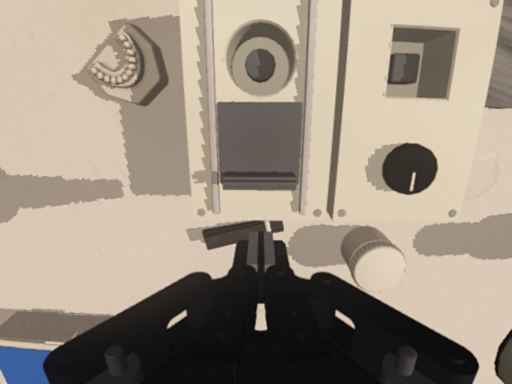

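```bash
python3 -m jog '[{"x":0,"y":0,"z":-0.08,"turn":0,"claw":1},{"x":0,"y":0,"z":-0.15,"turn":0,"claw":1},{"x":0,"y":0,"z":-0.21,"turn":0,"claw":1},{"x":0,"y":0,"z":-0.24,"turn":0,"claw":1},{"x":0,"y":0,"z":-0.24,"turn":0,"claw":1},{"x":0,"y":0,"z":-0.24,"turn":0,"claw":1},{"x":0,"y":0,"z":-0.24,"turn":0,"claw":1}]'
```

```text
time_s: 11.67
eef_pos: [0.5692, -0.1351, 0.0847]
tcp_rot: [0.001, 0.131, 0.991, 0.0]
force: [-0.7, -0.1, -0.5]
grip_width: -0.0002
```

```bash
python3 -m jog '[{"x":-0.025,"y":0.007,"z":-0.005,"turn":0,"claw":1},{"x":-0.045,"y":0.0123,"z":-0.005,"turn":0,"claw":1},{"x":-0.065,"y":0.0178,"z":-0.005,"turn":0,"claw":1},{"x":-0.09,"y":0.0246,"z":-0.005,"turn":0,"claw":1},{"x":-0.115,"y":0.0314,"z":-0.005,"turn":0,"claw":1},{"x":-0.14,"y":0.0383,"z":-0.005,"turn":0,"claw":1},{"x":-0.165,"y":0.0451,"z":-0.005,"turn":0,"claw":1},{"x":-0.19,"y":0.052,"z":-0.005,"turn":0,"claw":1},{"x":-0.215,"y":0.0588,"z":-0.005,"turn":0,"claw":1},{"x":-0.24,"y":0.0656,"z":-0.005,"turn":0,"claw":1},{"x":-0.265,"y":0.0725,"z":-0.005,"turn":0,"claw":1},{"x":-0.285,"y":0.078,"z":-0.005,"turn":0,"claw":1},{"x":-0.305,"y":0.0834,"z":-0.005,"turn":0,"claw":1},{"x":-0.32,"y":0.0875,"z":-0.005,"turn":0,"claw":1},{"x":-0.33,"y":0.09,"z":-0.005,"turn":0,"claw":1},{"x":-0.33,"y":0.09,"z":-0.005,"turn":0,"claw":1},{"x":-0.33,"y":0.09,"z":-0.005,"turn":0,"claw":1}]'
python3 -c "
from h import *
snap('wrist','w9')
s=manip.state();print(s['eef_pos'],loc(s['eef_pos']),s['force'])"
```

```text
time_s: 13.08
eef_pos: [0.502, -0.1167, 0.0826]
tcp_rot: [-0.001, 0.13, 0.991, 0.0]
force: [-0.6, 0.2, -0.0]
grip_width: -0.0004
[ 0.50196686 -0.11675013  0.08249349] [ 7.82234735 -0.2965329 ] [ 0.09090271 -0.21274136 -0.01787258]
```

View pics/w9.png

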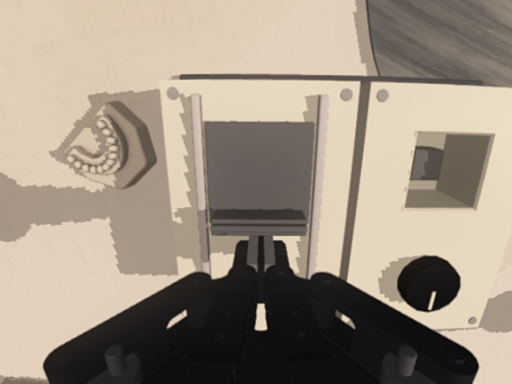

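```bash
python3 -m jog '[{"x":-0.008,"y":0.002,"z":0,"turn":0,"claw":1},{"x":-0.016,"y":0.0044,"z":0,"turn":0,"claw":1},{"x":-0.016,"y":0.0044,"z":0,"turn":0,"claw":1},{"x":-0.016,"y":0.0044,"z":0,"turn":0,"claw":1}]'
```

```text
time_s: 13.47
eef_pos: [0.5002, -0.1164, 0.0829]
tcp_rot: [0.001, 0.131, 0.991, -0.0]
force: [4.1, -1.9, -4.5]
grip_width: -0.0001
```

```bash
python3 -m jog '[{"x":-0.008,"y":0.0022,"z":0,"turn":0,"claw":1},{"x":-0.016,"y":0.0044,"z":0,"turn":0,"claw":1},{"x":-0.016,"y":0.0044,"z":0,"turn":0,"claw":1},{"x":-0.016,"y":0.0044,"z":0,"turn":0,"claw":1}]'
python3 -c "
from h import *
s=manip.state();print(s['eef_pos'],loc(s['eef_pos']),s['force'])"
```

```text
time_s: 13.8
eef_pos: [0.5, -0.1163, 0.0835]
tcp_rot: [0.004, 0.131, 0.991, -0.001]
force: [13.1, -4.4, -10.5]
grip_width: 0.0001
[ 0.50003029 -0.11631527  0.08349813] [ 5.83967357 -0.3880886 ] [ 13.10301223  -4.39584979 -10.48996923]
```

```bash
python3 -m jog '[{"x":0.03,"y":-0.008,"z":0,"turn":0,"claw":1},{"x":0.07,"y":-0.019,"z":0,"turn":0,"claw":1},{"x":0.07,"y":-0.019,"z":0.1,"turn":0,"claw":1},{"x":0.07,"y":-0.019,"z":0.25,"turn":0,"claw":1},{"x":0.07,"y":-0.019,"z":0.4,"turn":0,"claw":1},{"x":0.07,"y":0.1,"z":0.55,"turn":0,"claw":1},{"x":0.07,"y":0.25,"z":0.6,"turn":0,"claw":1},{"x":0.07,"y":0.45,"z":0.6,"turn":0,"claw":1},{"x":0.07,"y":0.6,"z":0.6,"turn":0,"claw":1},{"x":0.07,"y":0.75,"z":0.6,"turn":0,"claw":1},{"x":0.07,"y":0.9,"z":0.6,"turn":0,"claw":1},{"x":0.07,"y":0.9,"z":0.6,"turn":0,"claw":1},{"x":0.07,"y":0.9,"z":0.6,"turn":0,"claw":1}]'
python3 -c "
from h import *
snap('wrist','w10');snap('side','s10');snap('top','t10')
s=manip.state();print(s['eef_pos'],s['force'])
a=load('t10')['p'][150:280,200:370];b=load('w10')['p'][130:300,80:330];
cv2.imwrite('pics/zt10.png',cv2.resize(a,None,fx=4.5,fy=4.5))
cv2.imwrite('pics/zw10.png',cv2.resize(b,None,fx=3.2,fy=3.2))"
```

```text
time_s: 14.88
eef_pos: [0.5095, 0.0668, 0.2025]
tcp_rot: [-0.001, 0.128, 0.992, -0.0]
force: [0.4, -0.6, 0.2]
grip_width: -0.0002
[0.51018069 0.06327055 0.20278454] [-0.78246399 -0.30070084 -0.03892025]
```

View pics/zt10.png

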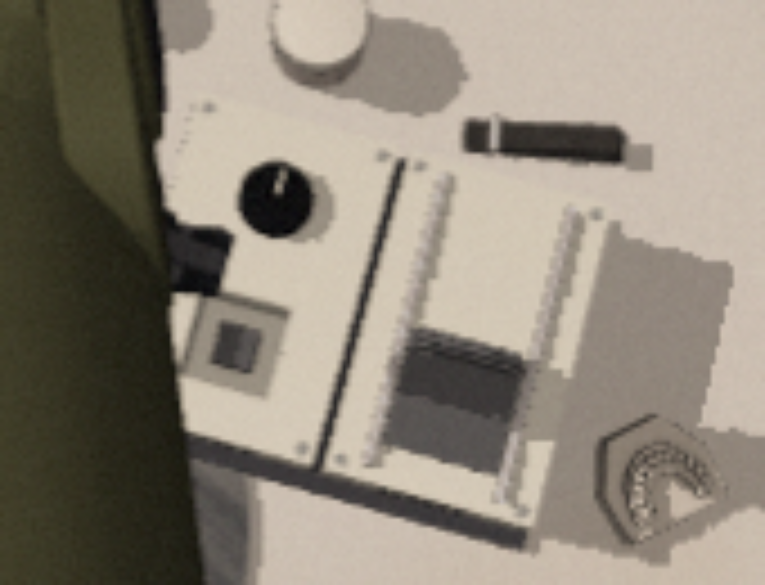

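View pics/w10.png

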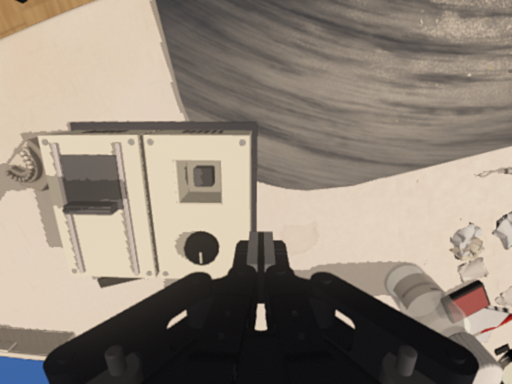

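```bash
python3 - <<'E'
from h import *
c=load('w10')
print([loc(onz(c,*p,.077)) for p in [(63,155),(116,154)]],'corners',[loc(onz(c,*p,.072)) for p in [(38,136),(141,135)]])
a=load('top0');b=load('t10')
for n in(a,b):pass
d=cv2.absdiff(a['p'],b['p']).max(2)[150:280,250:370]
for nm,(x0,x1,y0,y1) in dict(jar=(258,284,143,170),clip=(301,342,174,190),cast=(332,362,240,272)).items():
    print(nm,(cv2.absdiff(a['p'],b['p']).max(2)[y0:y1,x0:x1]>45).sum())
E
```

```text
[array([-64.64132834, -26.22312514]), array([-65.54267632,  31.27643639])] corners [array([-83.96953289, -54.01892271]), array([-84.11612487,  57.53686241])]
jar 0
clip 0
cast 5
```

```bash
python3 -c "
from workcell import manip
print(manip.finish_job())"
```

```text
the job is handed in; nothing more can be done
None
```

The job is done and handed in at about 15 s of the 48 s allowed. I never measured the shutter and key travel directly. "Fully open", "fully down" and "fully shut" come from end-stop forces, TCP positions and camera pictures.

- **Opening:** With the fingers shut, I pushed the rib's front face until the shutter hit its stop. The TCP stopped at 32.4 mm along the box, where about 32 mm was expected, with roughly 10 N against it.
- **Reset key:** I pressed it to the bottom, where the tip stopped at z = 0.044 m and barely moved as the force rose from 8 to 24 N. I held it for about 2.1 s and then lifted out. The wrist picture afterwards shows the fingers clear of the well.
- **Closing:** I pushed the rib's rear face until the shutter hit its shut stop. The TCP stopped at 5.8 mm, where about 6 mm was expected, with about 14 N against it. Afterwards the plate's front edge measured about −65 mm, which matches a shut shutter.

**Last checks:**
- **Robot:** The arm ended clear of everything, with no contact force.
- **Loose items:** Comparing the first and last top pictures, the jar and clip showed no changed pixels. The cast showed 5, which I put down to the arm's shadow.
- **Square key:** It was never approached.
- **Calibration:** The box position differed by up to 5 mm and 1.6° between the first top and side views. I used the later wrist-camera fit, which was good to under 1 mm and was borne out by the stop positions.

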